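# Lift a hot boiled egg out of its cup with the tongs

### The job

The boiled egg is still too hot to touch: pick up the kitchen tongs, close their jaws gently round the egg standing in its egg cup, and lift it out. Finish still holding the egg up in the tongs, level and clear of the cup by at least a hand's breadth (10 cm). The egg cup stays standing where it is and the other things are left alone; the gripper itself never touches the egg.

Things in the scene. Friction and masses are not known exactly. Their poses are not given: they have to be found in the camera images.
- tongs: sprung steel kitchen tongs lying on edge, opening sideways: 245 mm long, 28 mm high, 110 g; two arms on a tail pivot with a small wire ring. Origin at the underside, midway between the open grip pads, 95 mm ahead of the pivot; x from tail to jaws, z up. It goes with the left arm: squeezing turns its x off the tongs' middle line by half the closing angle.
- tongs_pad_left (a point): centre of the outer face of the left black rubber grip pad (46 mm long, 28 mm high; 14 mm above the tongs' underside). Over the outer faces the pads are 58 mm apart open (60 at the corners), about 38 mm when the jaws touch the egg. Closing starts at about 5 N a side and takes 7 N up to the egg; each jaw gets about 0.4 of the squeeze beyond that.
- tongs_pad_right (a point): the same on the right arm (the one that swings on the pivot). Held some 5 to 8 mm below the open width, the tongs can be carried with the jaws still wide enough for the egg; they balance about at the pads.
- tongs_jaw_left (a point): inner face of the left jaw at the middle of its V (two flat steel leaves, 20 mm each, 28 mm high), 105 mm ahead of the pads. Open, the jaw points are 92 mm apart and the leaves' rims at least 70 mm; holding the egg, 49 mm. The egg belongs midway between the two jaw points. While closing, the jaws go about 2 mm further ahead.
- tongs_jaw_right (a point): the same on the right jaw
- egg_center (a point): light brown boiled egg, hard shell, 55 g, 44 mm across, 57 mm high, upright with the blunt end down; the point is its axis at the widest height, 24 mm above its bottom and 33 mm below its top, about 15 mm above the cup's rim
- egg_cup: white ceramic egg cup, 52 mm high, foot 48 mm across, rim 39 mm across, 160 g, loose; origin at the centre of its underside
- salt_shaker: glass salt shaker, 44 mm across, 90 mm high; origin under its centre. Bystander
- mug: dark grey and white mug, 82 x 114 x 97 mm; origin under its centre. Bystander
- apple: red apple, 72 mm across, 63 mm high; origin under its centre. Bystander
- tin: food tin, 75 mm across, 58 mm high; origin under its centre. Bystander
- lemon: lemon, 78 x 55 x 56 mm; origin under its centre. Bystander
- teaspoon: steel teaspoon, 139 mm long, 10 mm high; origin under its centre. Bystander
- garlic: garlic bulb, 60 mm across, 58 mm high; origin under its centre. Bystander
- egg: the same egg; origin at its bottom, z along its long axis
Things that resemble listed ones, but are neither listed nor needed, are in the scene too. Leave any purple or red look-alike of the egg alone.

How it is judged:
By the outcome, as a careful person would: the job done as asked, in the order asked, and still so for the second after the job is handed in, while the arm keeps its last pose, push and grip.
It also fails if it takes over 42 s, if anything falls off the work surface, if the arm or the gripper's body presses on something with over 40 N, if the wrist force passes 120 N, or if a joint passes its speed limit or range.

### The arm

A 6-joint arm with a two-finger parallel gripper is mounted at the origin on a cart in front of the work surface, level with it; the furniture and walls round the work are solid. World frame = base frame: x ahead of the robot, y to its left, z up, the work surface at z = 0. Lengths are in m, angles in rad, forces in N, time in s.
With the tool pointing down it reaches from about 0.35 to 0.775 m from the base axis. Payload 7.3 kg.
Tool frame: the origin (TCP) lies on the centre line of the jaws, within the pads' length; the fingertips stand 17 mm ahead of it and the grasp point (between the pads) lies 2 mm behind it; x points along the fingers, y is the direction in which the jaws open and shut, and the axes are right-handed (so a half turn about x gives the same grasp; the last joint's range is limited). The gripper opens to 92 mm and grips with 3 to 60 N. Pads are 19 mm wide; open, the fingers measure 130 mm over their backs; the gripper's body (75 mm by 190 mm) begins 47 mm behind the grasp point.
Start: joints at [-1.462, 0.342, 1.524, -0, 1.275, -0.146], TCP at [0.132, -0.508, 0.244] pointing down, gripper open.
Joint ranges: [-2.53, 2.53], [-0.77, 2.02], [0.04, 2.7], [-1, 4.14], [0.28, 2.66], [-3.11, 3.11]. Speed limits (rad/s): [2.57, 2.57, 3.14, 3.14, 3.14, 3.14].

### API

Orientations are given as a unit quaternion [x, y, z, w].
In Python, from plant import bot gives the robot as it stands.
- The arm moves only by the tool carry_out, never from a script. Its argument "plan" is a list of rows, each an object of numbers: "jaw": the finger opening in mm, from 0 to 91.8; "tx", "ty", "tz": the shift along the tool's x, y, z in mm; "ax", "ay", "az": the turn, a rotation vector about the tool's x, y, z in rad. A call has 1 to 20 rows; each row shifts and turns the pose as measured when the row begins, along the tool's axes as they then stand; what a row does not reach is not made up. A row lasts 1/8 s, in which the tool goes at most 62.5 mm and 10.7 degrees, less where a joint would pass 70% of its speed; a pose out of reach is approached as far as the arm can. A call with a gripper value outside its range is refused whole. The fingers move at their own pace and stop on an object; "grip_force" is the grip in N (left out, the last holds). Time passes only in rows, so rows that do not move let the fingers close. It gives the time, the measured TCP pose, the force and the opening at its end, in the units of the state.
- bot.state(): the state, without advancing time (a new reading comes with each control period).
- bot.get_image(name): name is "scene" or "top" or "wrist"; returns a dict with "pixels" (400x640x3 uint8, red, green, blue), "fx", "fy", "cx", "cy" (pixels), "extrinsics" (4x4, takes a point from world to camera coordinates). Camera axes: x right, y up, looking along -z (the intrinsics and any distortion apply to the point x, -y, -z); pixel columns grow to the right and rows downward; lengths in m; the calibration is good to about 2 mm. The wrist camera is an equidistant fisheye: a pixel r from the principal point sees the ray r / f radians off the axis. A picture is of the moment at which its call begins. There is no depth.
- bot.hand_in(): hands the job in, once; it reports no verdict.
The state is a dict: "t": time; "joint_positions": joint angles; "joint_vel": joint speeds; "tau": joint torques, N m; "ee_pos": TCP position; "tcp_rot": TCP orientation; "wrist_force": force on the tool from outside, world axes, zero at the start; "wrist_torque": the same for the moment, N m; "width": finger opening in m.
Only numpy, scipy, OpenCV 4.12 (cv2) and the standard library are available. Lean on these libraries where they do the work, as an engineer would, in place of code of your own. Each camera call takes 0.05 s, during which the arm holds its last target. There are 200 camera calls.

## Working session

There is one attempt and no reset: what is moved stays moved. The work goes in short steps, Python scripts to look and compute and a tool call to move; the robot and the scene stay as the last step left them, time stands still between calls to the robot, and variables do not carry over. Pictures are saved under pics/ and viewed, about 8 in all and at most 12, crops included, and the job is handed in when it is done.

Besides the shell and the picture viewer there is one more tool, called after ">>>" as name(argument=value, ...), one argument or row to a line, values as JSON. carry_out: Moves the arm, as the interface text tells. Its arguments: {"type":"object","properties":{"plan":{"type":"array","items":{"type":"object","properties":{"jaw":{"type":"number"},"tx":{"type":"number"},"ty":{"type":"number"},"tz":{"type":"number"},"ax":{"type":"number"},"ay":{"type":"number"},"az":{"type":"number"}}}},"grip_force":{"type":"number"}},"required":["plan"]}

```bash
mkdir -p pics; ls
cat > h.py <<'E'
import numpy as np, cv2
from plant import bot
def ray(im,u,v,fish=False):
    x=(u-im["cx"])/im["fx"]; y=(v-im["cy"])/im["fy"]
    if fish:
        r=np.hypot(x,y); s=np.sin(r)/r if r>1e-9 else 1
        d=np.array([x*s,-y*s,-np.cos(r)])
    else: d=np.array([x,-y,-1.])
    E=np.array(im["extrinsics"]); R=E[:3,:3]; return -R.T@E[:3,3], R.T@d/np.linalg.norm(d)
def plane(im,u,v,z,fish=False):
    o,d=ray(im,u,v,fish); return o+d*(z-o[2])/d[2]
def proj(im,p,fish=False):
    E=np.array(im["extrinsics"]); c=E[:3,:3]@np.array(p)+E[:3,3]; x,y,z=c[0],-c[1],-c[2]
    if fish:
        h=np.hypot(x,y); th=np.arctan2(h,z); x,y=x/h*th,y/h*th
    else: x,y=x/z,y/z
    return im["cx"]+im["fx"]*x, im["cy"]+im["fy"]*y
def tri(*rs):
    A=np.zeros((3,3));b=np.zeros(3)
    for o,d in rs: M=np.eye(3)-np.outer(d,d);A+=M;b+=M@o
    p=np.linalg.solve(A,b); return p,[np.linalg.norm((np.eye(3)-np.outer(d,d))@(p-o)) for o,d in rs]
E
python3 - <<'E'
from h import *
import pickle
d={}
for n in("scene","top","wrist"):
    im=bot.get_image(n);d[n]=im;cv2.imwrite(f"pics/a_{n}.png",np.array(im["pixels"])[:,:,::-1])
    print(n,im["fx"],im["fy"],im["cx"],im["cy"],np.round(ray(im,im["cx"],im["cy"]),3).tolist())
pickle.dump(d,open("a.pkl","wb")); print(bot.state())
E
```

```text
pics
scene 365.81050413279854 365.81050413279854 326.9158350889779 200.19857462370055 [[-0.107, 0.379, 1.0], [0.499, -0.354, -0.791]]
top 378.26683294440556 378.26683294440556 315.60627474366726 196.8434242826554 [[0.24, -0.026, 1.332], [0.214, 0.0, -0.977]]
wrist 309.70691628693146 309.70691628693146 322.9762959184955 206.66234214385815 [[0.201, -0.49, 0.383], [-0.256, -0.065, -0.965]]
{'t': 0.15, 'joint_positions': array([-1.46198962e+00,  3.42562908e-01,  1.52477507e+00,  2.48735166e-05,
        1.27539355e+00, -1.46001367e-01]), 'joint_vel': array([-0.00022605, -0.00128077, -0.00368159, -0.00228745,  0.00108938,
        0.00155575]), 'tau': array([ 9.32719631e-04, -4.31471264e+01, -2.44352478e+01,  7.17701577e-02,
        5.38117066e-02, -9.07325943e-05]), 'ee_pos': array([ 0.13232923, -0.50776716,  0.24321234]), 'tcp_rot': array([ 0.70139185,  0.09024461, -0.70136005,  0.08943975]), 'wrist_force': array([ 0.43400182,  0.46916874, -1.45046238]), 'wrist_torque': array([-0.03249461, -0.02671211,  0.03498993]), 'width': 0.09168131348523553}
```

View pics/a_scene.png

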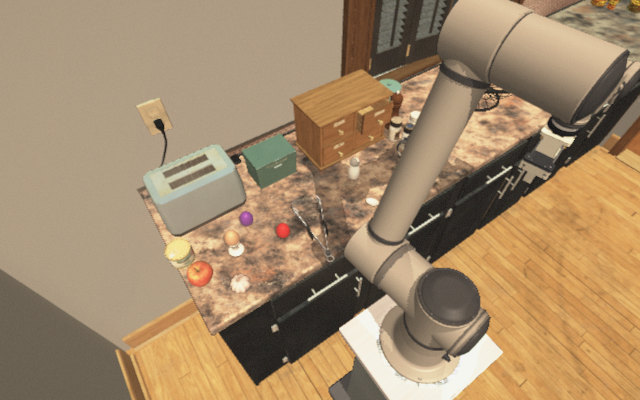

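View pics/a_top.png

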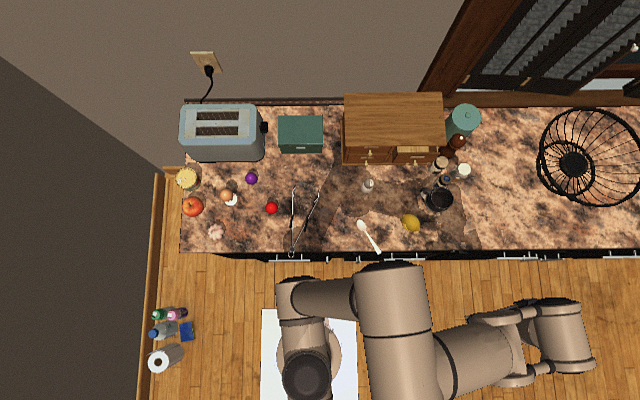

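The scene view shows the egg at (232,238) in its cup, and the tongs with tail at (330,258) and jaws near (297,212)/(320,200). In the top view the egg is at (227,196), tongs tail at (291,253), and jaws at about (294,190) and (317,195). Red and purple look-alikes lie nearby.

Run:
```python
from h import *
import pickle
d=pickle.load(open("a.pkl","rb"))
t=np.array(d["top"]["pixels"])[165:265,200:330,::-1]; s=np.array(d["scene"]["pixels"])[185:285,215:345,::-1]
c=np.vstack([cv2.resize(t,(780,600),interpolation=cv2.INTER_CUBIC)])
cv2.imwrite("pics/b_top.png",c)
cv2.imwrite("pics/b_scene.png",cv2.resize(s,(780,600),interpolation=cv2.INTER_CUBIC))
T=d["top"]
for n,p,z in[("tail",(291,253),.014),("jl",(294,190),.014),("jr",(317,195),.014),("egg",(227,196),.07),("red",(271,208),.03),("purple",(251,178),.03)]: print(n,plane(T,*p,z).round(3))
```

```text
tail [0.332 0.062 0.014]
jl [0.555 0.052 0.014]
jr [ 0.536 -0.031  0.014]
egg [0.523 0.277 0.07 ]
red [0.488 0.131 0.03 ]
purple [0.597 0.204 0.03 ]
```

View pics/b_top.png

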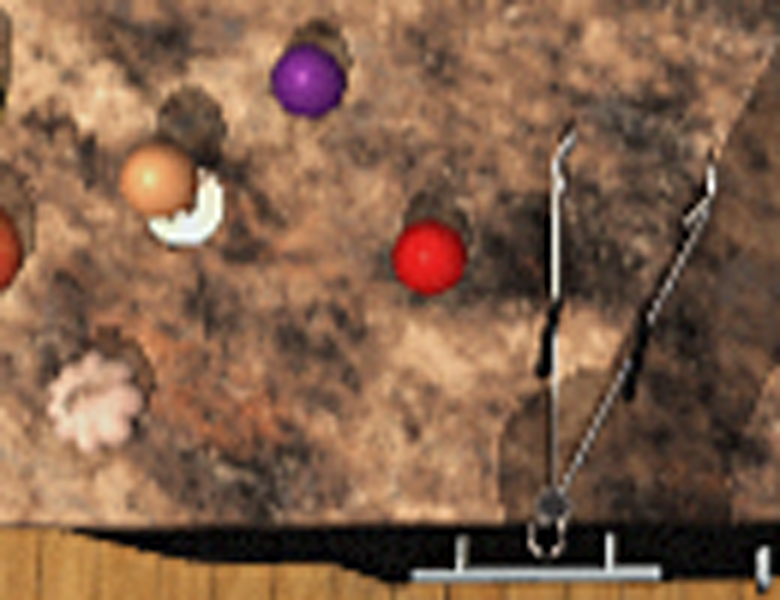

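View pics/b_scene.png

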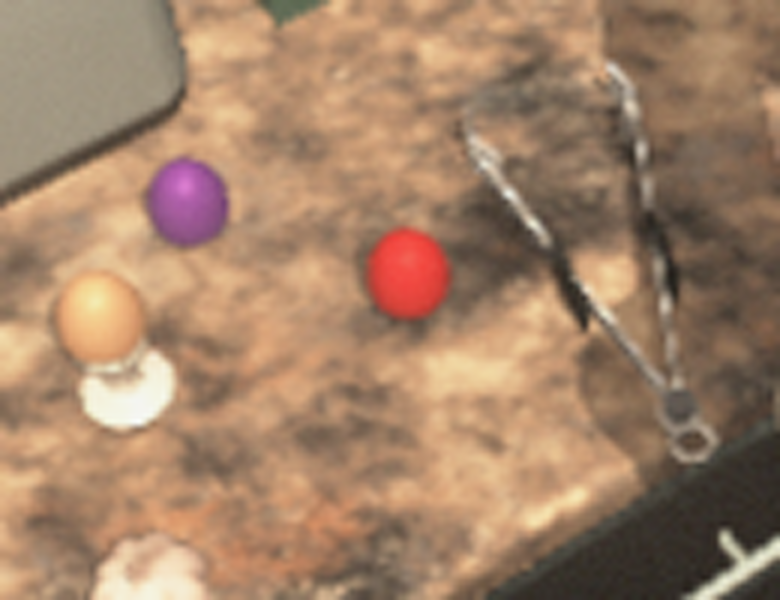

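Run:
```python
from h import *
import pickle
from scipy.spatial.transform import Rotation as R
d=pickle.load(open("a.pkl","rb")); T,S=d["top"],d["scene"]
f=lambda p,o:((p[0]+.5)/6-.5+o[0],(p[1]+.5)/6-.5+o[1])
tp=lambda p:f(p,(200,165)); sp=lambda p:f(p,(215,185))
for n,a,b in[("pivot",(552,503),(680,402)),("padL",(549,340),(575,288)),("padR",(637,358),(660,262)),("tipL",(572,128),(467,112)),("tipR",(711,160),(612,68)),
  ("egg",(158,179),(100,317)),("foot",(186,222),(127,390)),("red",(429,257),(409,274)),("purple",(309,80),(187,202)),("garlic",(95,400),(155,580))]:
    p,e=tri(ray(T,*tp(a)),ray(S,*sp(b))); print(n,p.round(4),np.round(e,4), "onplane14",plane(T,*tp(a),.014).round(3)[:2],plane(S,*sp(b),.014).round(3)[:2])
print("apple",plane(T,192,206,.035)); print("tin",plane(T,187,178,.058))
print("apple tri",tri(ray(T,192,206),ray(S,200,273)))
s=bot.state();print(R.from_quat(s["tcp_rot"]).as_matrix().round(3))
```

```text
pivot [0.3443 0.0569 0.0307] [0.0024 0.0024] onplane14 [0.347 0.06 ] [0.35 0.05]
padL [0.4395 0.0591 0.0174] [0.0034 0.0034] onplane14 [0.442 0.062] [0.439 0.056]
padR [0.4304 0.0089 0.0094] [0.002 0.002] onplane14 [0.431 0.01 ] [0.426 0.009]
tipL [0.566  0.0461 0.0248] [0.0023 0.0023] onplane14 [0.57  0.048] [0.572 0.041]
tipR [ 0.5446 -0.0365  0.0272] [0.0029 0.0029] onplane14 [ 0.55  -0.035] [ 0.551 -0.044]
egg [0.5266 0.2786 0.0747] [0.0019 0.0019] onplane14 [0.542 0.295] [0.567 0.27 ]
foot [0.5158 0.2778 0.0166] [0.0014 0.0014] onplane14 [0.515 0.277] [0.519 0.279]
red [0.4881 0.1292 0.0308] [0.0021 0.0021] onplane14 [0.493 0.133] [0.497 0.123]
purple [0.5967 0.2027 0.0291] [0.0015 0.0015] onplane14 [0.602 0.207] [0.606 0.199]
garlic [0.4054 0.3182 0.0366] [0.0026 0.0026] onplane14 [0.41  0.326] [0.415 0.315]
apple [0.4967821  0.40671806 0.035     ]
tin [0.59196914 0.42242342 0.058     ]
apple tri (array([0.49386814, 0.40238151, 0.03951251]), [np.float64(0.003246271747839614), np.float64(0.003246271747839595)])
[[-0.     0.252 -0.968]
 [ 0.001 -0.968 -0.252]
 [-1.    -0.001 -0.   ]]
```

>>> carry_out(
  plan=[
    {"jaw": 91.8, "ty": -35, "tz": -40},
    {"ty": -35, "tz": -40},
    {"ty": -36, "tz": -36},
    {"ty": -37, "tz": -36},
    {"ty": -37, "tz": -36},
    {"ty": -37, "tz": -36},
    {"ty": -37, "tz": -36},
    {"ty": -37, "tz": -36},
    {"ty": -37, "tz": -36},
    {"ty": -37, "tz": -36},
    {"ty": -37, "tz": -36},
    {"ty": -37, "tz": -33},
    {"ax": 0.17},
    {"ax": 0.17},
    {"ax": 0.167},
  ],
)

```text
validation failed for argument at $.pl...
```

```bash
cat >> h.py <<'E'
from scipy.spatial.transform import Rotation as Rot
def head(s):
    z=-Rot.from_quat(s["tcp_rot"]).as_matrix()[:,2]; return np.degrees(np.arctan2(z[1],z[0]))
E
python3 - <<'E'
from h import *
import pickle
s=bot.state();print(s["t"],s["ee_pos"],head(s),s["joint_positions"].round(2))
w=bot.get_image("wrist");pickle.dump((w,s),open("c.pkl","wb"));cv2.imwrite("pics/c.png",np.array(w["pixels"])[:,:,::-1])
E
```

```text
0.15 [ 0.13232923 -0.50776716  0.24321234] 14.59900533591938 [-1.46  0.34  1.52  0.    1.28 -0.15]
```

View pics/c.png

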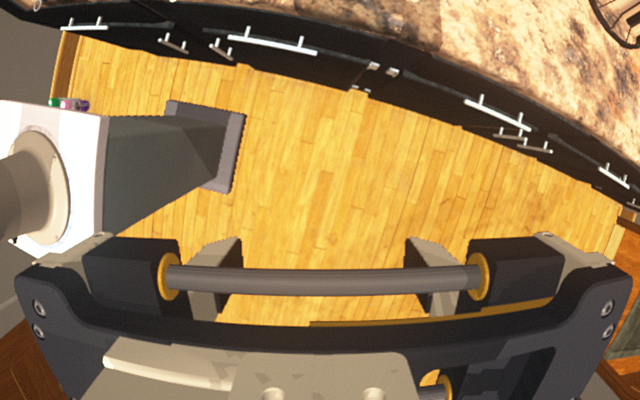

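The call was refused, probably because every row needs all its fields, so the arm has not moved. The wrist view shows only floor and the worktop edge.

>>> carry_out(
  plan=[
    {"jaw": 91.8, "tx": 0, "ty": -35, "tz": -40, "ax": 0, "ay": 0, "az": 0},
    {"jaw": 91.8, "tx": 0, "ty": -35, "tz": -40, "ax": 0, "ay": 0, "az": 0},
    {"jaw": 91.8, "tx": 0, "ty": -36, "tz": -36, "ax": 0, "ay": 0, "az": 0},
    {"jaw": 91.8, "tx": 0, "ty": -37, "tz": -36, "ax": 0, "ay": 0, "az": 0},
    {"jaw": 91.8, "tx": 0, "ty": -37, "tz": -36, "ax": 0, "ay": 0, "az": 0},
    {"jaw": 91.8, "tx": 0, "ty": -37, "tz": -36, "ax": 0, "ay": 0, "az": 0},
    {"jaw": 91.8, "tx": 0, "ty": -37, "tz": -36, "ax": 0, "ay": 0, "az": 0},
    {"jaw": 91.8, "tx": 0, "ty": -37, "tz": -36, "ax": 0, "ay": 0, "az": 0},
    {"jaw": 91.8, "tx": 0, "ty": -37, "tz": -36, "ax": 0, "ay": 0, "az": 0},
    {"jaw": 91.8, "tx": 0, "ty": -37, "tz": -36, "ax": 0, "ay": 0, "az": 0},
    {"jaw": 91.8, "tx": 0, "ty": -37, "tz": -36, "ax": 0, "ay": 0, "az": 0},
    {"jaw": 91.8, "tx": 0, "ty": -37, "tz": -33, "ax": 0, "ay": 0, "az": 0},
    {"jaw": 91.8, "tx": 0, "ty": 0, "tz": 0, "ax": 0.17, "ay": 0, "az": 0},
    {"jaw": 91.8, "tx": 0, "ty": 0, "tz": 0, "ax": 0.17, "ay": 0, "az": 0},
    {"jaw": 91.8, "tx": 0, "ty": 0, "tz": 0, "ax": 0.167, "ay": 0, "az": 0},
  ],
)

```text
t: 2.08
ee_pos: [0.454, 0.045, 0.2425]
tcp_rot: [0.701, -0.094, -0.7, -0.095]
wrist_force: [-0.0, 0.9, 0.4]
width: 0.0917
```

Run:
```python
from h import *
import pickle
s=bot.state();print(s["t"],s["ee_pos"],head(s),s["joint_positions"].round(2))
w=bot.get_image("wrist");t=bot.get_image("top");pickle.dump((w,s,t),open("c.pkl","wb"));cv2.imwrite("pics/d.png",np.array(w["pixels"])[:,:,::-1])
print(proj(w,(.436,.034,.014),True),proj(w,(.347,.058,.014),True),proj(w,(.525,.279,.07),True))
```

```text
2.075 [0.45400711 0.04502329 0.24246756] -15.323903447989055 [-0.07  0.22  1.7   0.    1.22  1.77]
(np.float64(335.9636277260605), np.float64(194.9781838876004)) (np.float64(335.37828863203976), np.float64(263.4131412679773)) (np.float64(121.02103781414658), np.float64(190.20853597829898))
```

View pics/d.png

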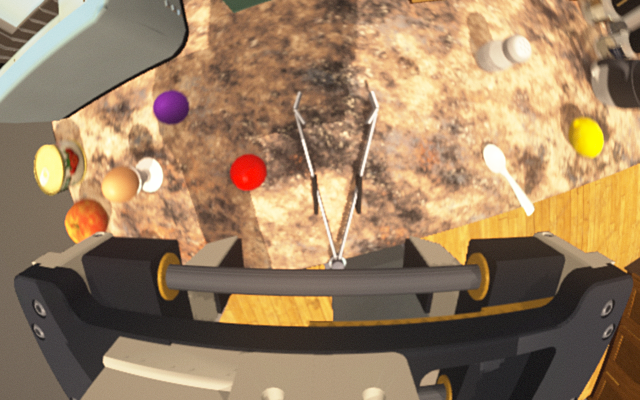

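Wrist view: tongs' pads are at (316,195) and (359,195), jaw leaves at about (297,105)/(375,105), and pivot at (338,258). The egg is at (121,184) in its cup.

Run:
```python
from h import *
import pickle
w,s,t=pickle.load(open("c.pkl","rb"));d=pickle.load(open("a.pkl","rb"));T,S=d["top"],d["scene"]
f=lambda p,o:((p[0]+.5)/6-.5+o[0],(p[1]+.5)/6-.5+o[1])
tp=lambda p:f(p,(200,165)); sp=lambda p:f(p,(215,185))
for n,a,b,c in[("pivot",(338,257),(552,503),(680,402)),("padL",(316,195),(549,340),(575,288)),("padR",(359,195),(637,358),(660,262)),("tipL",(297,94),(572,128),(467,112)),("tipR",(374,93),(711,160),(612,68)),("red",(248,172),(429,257),(409,274))]:
    p,e=tri(ray(w,*a,True),ray(T,*tp(b)),ray(S,*sp(c))); print(n,p.round(4),np.round(e,4),"wrist z20",plane(w,*a,.02,True).round(4)[:2])
# egg by colour mask in each view
res=[]
for n,im,fi,box in(("w",w,True,(95,160,140,205)),("t",T,False,(215,185,236,203)),("s",S,False,(222,226,242,250))):
    x0,y0,x1,y1=box
    px=np.array(im["pixels"])[y0:y1,x0:x1]; h=cv2.cvtColor(px,cv2.COLOR_RGB2HSV)
    m=((h[...,0]<16)&(h[...,0]>5)&(h[...,1]>90)&(h[...,2]>130)).astype(np.uint8)
    k,l,st,c=cv2.connectedComponentsWithStats(m); i=1+st[1:,4].argmax(); print(n,st[i],c[i]); uv=c[i]+[x0,y0]; res.append(ray(im,*uv,fi))
print("egg",tri(*res)); print("egg ts",tri(*res[1:])); print("egg wt",tri(*res[:2]))
```

```text
pivot [0.3505 0.054  0.0123] [0.0037 0.0065 0.0046] wrist z20 [0.3578 0.0519]
padL [0.4413 0.0583 0.0131] [0.0011 0.0037 0.0035] wrist z20 [0.4437 0.057 ]
padR [0.4291 0.0084 0.0122] [0.0021 0.003  0.0016] wrist z20 [0.4301 0.007 ]
tipL [0.5653 0.046  0.0257] [0.0006 0.0026 0.002 ] wrist z20 [0.5654 0.046 ]
tipR [ 0.5438 -0.0372  0.0286] [0.0019 0.0037 0.0023] wrist z20 [ 0.5438 -0.0406]
red [0.4918 0.1284 0.0234] [0.0019 0.0033 0.0026] wrist z20 [0.4932 0.1286]
w [   0    0   45   45 1242] [22.53140097 19.18599034]
t [  0   0  17  18 194] [7.51030928 9.04639175]
s [  0   0  20  24 270] [ 8.27037037 10.95555556]
egg (array([0.53464841, 0.2847176 , 0.06658252]), [np.float64(0.005368813256157623), np.float64(0.009697281898346033), np.float64(0.006808191713795522)])
egg ts (array([0.52267288, 0.28403262, 0.08877272]), [np.float64(0.0051621764377603515), np.float64(0.005162176437760301)])
egg wt (array([0.53888836, 0.30099747, 0.04116175]), [np.float64(0.001897748272555015), np.float64(0.001897748272554761)])
```

>>> carry_out(
  plan=[
    {"jaw": 91.8, "tx": 30, "ty": 16.5, "tz": 14.7, "ax": -0.023, "ay": 0, "az": 0},
    {"jaw": 91.8, "tx": 50, "ty": 0, "tz": 0, "ax": 0, "ay": 0, "az": 0},
    {"jaw": 91.8, "tx": 50, "ty": 0, "tz": 0, "ax": 0, "ay": 0, "az": 0},
    {"jaw": 91.8, "tx": 20, "ty": 0, "tz": 0, "ax": 0, "ay": 0, "az": 0},
    {"jaw": 91.8, "tx": 0, "ty": 0, "tz": 0, "ax": 0, "ay": 0, "az": 0},
  ],
)

```text
t: 2.8
ee_pos: [0.4367, 0.0317, 0.0896]
tcp_rot: [0.705, -0.077, -0.701, -0.078]
wrist_force: [0.5, 0.5, 0.9]
width: 0.0918
```

Run:
```python
from h import *
import pickle
s=bot.state();print(s["t"],s["ee_pos"],head(s))
w=bot.get_image("wrist");pickle.dump((w,s),open("e.pkl","wb"));cv2.imwrite("pics/e.png",np.array(w["pixels"])[:,:,::-1])
for p in((.4355,.033,.014),(.4355,.033,.028)):print(proj(w,p,True))
```

```text
2.8 [0.43665546 0.0317479  0.08960408] -12.604803957678934
(np.float64(322.05092462633894), np.float64(225.09342783822183))
(np.float64(321.96022114399494), np.float64(231.46059581874405))
```

View pics/e.png

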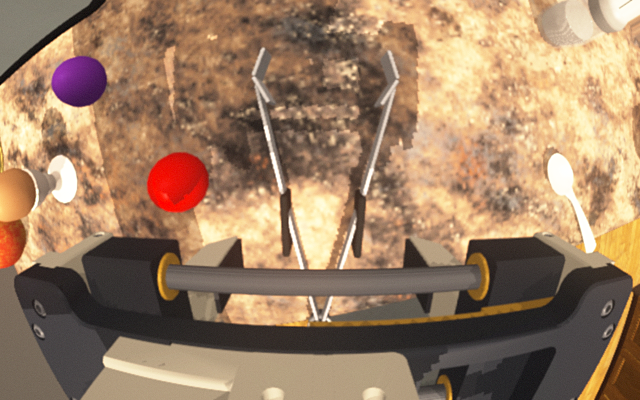

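The wrist view from z=0.09 shows the pads at (285,222) and (360,222), centred between the fingers and within about 2 mm of the estimate.

>>> carry_out(
  plan=[
    {"jaw": 91.8, "tx": 40, "ty": 0, "tz": -2, "ax": 0.022, "ay": 0, "az": 0},
    {"jaw": 91.8, "tx": 20, "ty": 0, "tz": 0, "ax": 0, "ay": 0, "az": 0},
    {"jaw": 91.8, "tx": 8, "ty": 0, "tz": 0, "ax": 0, "ay": 0, "az": 0},
    {"jaw": 91.8, "tx": 0, "ty": 0, "tz": 0, "ax": 0, "ay": 0, "az": 0},
  ],
)

```text
t: 3.35
ee_pos: [0.4446, 0.0307, 0.0257]
tcp_rot: [0.709, -0.083, -0.695, -0.084]
wrist_force: [-0.8, -0.4, 0.4]
width: 0.092
```

```bash
cat >> h.py <<'E'
def go(target,hd):
    "shift (mm) and turn in tool axes to reach target, level, heading hd deg"
    s=bot.state();R=Rot.from_quat(s["tcp_rot"]).as_matrix();h=np.radians(hd)
    z=-np.array([np.cos(h),np.sin(h),0]);x=np.array([0,0,-1.]);D=np.c_[x,np.cross(z,x),z]
    print("at",s["t"],s["ee_pos"].round(4),"head",round(head(s),2),"w",s["width"],"F",s["wrist_force"].round(1))
    print("shift",(R.T@(np.array(target)-s["ee_pos"])*1e3).round(1),"turn",Rot.from_matrix(R.T@D).as_rotvec().round(3))
E
python3 -c "
from h import *
go((.4375,.0325,.0205),-14)"
```

```text
at 3.35 [0.4446 0.0307 0.0257] head -13.59 w 0.0919625564049898 F [-0.8 -0.4  0.4]
shift [ 5.1 -0.   7.5] turn [ 0.007 -0.019  0.003]
```

>>> carry_out(
  plan=[
    {"jaw": 91.8, "tx": 3, "ty": 0, "tz": 7.5, "ax": 0.007, "ay": -0.019, "az": 0.003},
    {"jaw": 91.8, "tx": 0, "ty": 0, "tz": 0, "ax": 0, "ay": 0, "az": 0},
  ],
)

```text
t: 3.6
ee_pos: [0.4379, 0.0325, 0.024]
tcp_rot: [0.702, -0.086, -0.701, -0.086]
wrist_force: [-0.1, 0.4, -0.2]
width: 0.0916
```

```bash
python3 -c "
from h import *
go((.4375,.0325,.0205),-14)"
```

```text
at 3.6 [0.4379 0.0325 0.024 ] head -13.99 w 0.09157397804493995 F [-0.1  0.4 -0.2]
shift [3.5 0.1 0.4] turn [ 0.    -0.001  0.   ]
```

>>> carry_out(
  grip_force=20,
  plan=[
    {"jaw": 91.8, "tx": 4, "ty": 0, "tz": 0, "ax": 0, "ay": 0, "az": 0},
    {"jaw": 70, "tx": 0, "ty": 0, "tz": 0, "ax": 0, "ay": 0, "az": 0},
    {"jaw": 60, "tx": 0, "ty": 0, "tz": 0, "ax": 0, "ay": 0, "az": 0},
    {"jaw": 51, "tx": 0, "ty": 0, "tz": 0, "ax": 0, "ay": 0, "az": 0},
    {"jaw": 51, "tx": 0, "ty": 0, "tz": 0, "ax": 0, "ay": 0, "az": 0},
    {"jaw": 51, "tx": 0, "ty": 0, "tz": 0, "ax": 0, "ay": 0, "az": 0},
    {"jaw": 51, "tx": 0, "ty": 0, "tz": 0, "ax": 0, "ay": 0, "az": 0},
  ],
)

```text
t: 4.47
ee_pos: [0.4386, 0.0325, 0.0205]
tcp_rot: [0.703, -0.086, -0.701, -0.086]
wrist_force: [-0.0, 0.2, -0.8]
width: 0.051
```

```bash
python3 -c "
from h import *
go((.4375,.0325,.0205),-14)"
```

```text
at 4.475 [0.4386 0.0325 0.0205] head -13.97 w 0.05104441218366317 F [-0.   0.2 -0.8]
shift [-0.   0.2  1. ] turn [ 0.001 -0.003  0.001]
```

>>> carry_out(
  plan=[
    {"jaw": 51, "tx": -15, "ty": 0, "tz": 0, "ax": 0, "ay": 0, "az": 0},
    {"jaw": 51, "tx": -30, "ty": 0, "tz": 0, "ax": 0, "ay": 0, "az": 0},
    {"jaw": 51, "tx": -40, "ty": 0, "tz": 0, "ax": 0, "ay": 0, "az": 0},
    {"jaw": 51, "tx": -40, "ty": 0, "tz": 0, "ax": 0, "ay": 0, "az": 0},
    {"jaw": 51, "tx": -25, "ty": 0, "tz": 0, "ax": 0, "ay": 0, "az": 0},
    {"jaw": 51, "tx": 0, "ty": 0, "tz": 0, "ax": 0, "ay": 0, "az": 0},
  ],
)

```text
t: 5.22
ee_pos: [0.4368, 0.0326, 0.1737]
tcp_rot: [-0.702, 0.086, 0.702, 0.086]
wrist_force: [0.7, 0.1, -0.4]
width: 0.0511
```

Run:
```python
from h import *
import pickle
go((.43,.2,.17),37)
w=bot.get_image("wrist");pickle.dump(w,open("f.pkl","wb"));cv2.imwrite("pics/f.png",np.array(w["pixels"])[:,:,::-1])
```

```text
at 5.225 [0.4368 0.0326 0.1737] head -13.98 w 0.05113509454539361 F [ 0.7  0.1 -0.4]
shift [   3.7 -160.8   47. ] turn [-0.89   0.001  0.   ]
```

View pics/f.png

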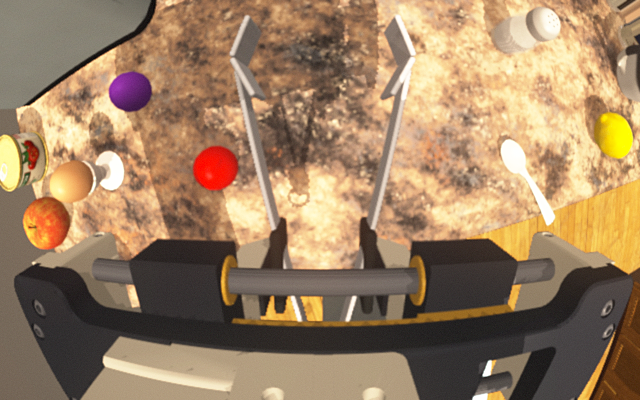

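Wrist view f: the tongs hang symmetric in the gripper, with V middles at about (234,60) and (412,60). The egg is at (71,182).

>>> carry_out(
  plan=[
    {"jaw": 51, "tx": 0, "ty": -30, "tz": 8, "ax": 0, "ay": 0, "az": 0},
    {"jaw": 51, "tx": 0, "ty": -45, "tz": 11, "ax": 0, "ay": 0, "az": 0},
    {"jaw": 51, "tx": 0, "ty": -45, "tz": 11, "ax": 0, "ay": 0, "az": 0},
    {"jaw": 51, "tx": 0, "ty": -40, "tz": 9, "ax": 0, "ay": 0, "az": 0},
    {"jaw": 51, "tx": 0, "ty": -15, "tz": 4, "ax": -0.1, "ay": 0, "az": 0},
    {"jaw": 51, "tx": 0, "ty": 0, "tz": 0, "ax": -0.16, "ay": 0, "az": 0},
    {"jaw": 51, "tx": 0, "ty": 0, "tz": 0, "ax": -0.18, "ay": 0, "az": 0},
    {"jaw": 51, "tx": 0, "ty": 0, "tz": 0, "ax": -0.18, "ay": 0, "az": 0},
    {"jaw": 51, "tx": 0, "ty": 0, "tz": 0, "ax": -0.16, "ay": 0, "az": 0},
    {"jaw": 51, "tx": 0, "ty": 0, "tz": 0, "ax": -0.1, "ay": 0, "az": 0},
    {"jaw": 51, "tx": 0, "ty": 0, "tz": 0, "ax": 0, "ay": 0, "az": 0},
  ],
)

```text
t: 6.65
ee_pos: [0.4268, 0.2161, 0.151]
tcp_rot: [-0.655, -0.231, 0.682, -0.229]
wrist_force: [0.2, 0.3, -1.0]
width: 0.0508
```

Run:
```python
from h import *
import pickle
w=pickle.load(open("f.pkl","rb"))
for z in(.171,.181,.191):
  a,b=plane(w,234,60,z,True),plane(w,412,60,z,True);h=np.radians(-14);m=(a+b)/2-[.4368,.0326,0]
  print("V sep",np.linalg.norm(a-b).round(4),"ahead",(m[0]*np.cos(h)+m[1]*np.sin(h)).round(4),"left",(-m[0]*np.sin(h)+m[1]*np.cos(h)).round(4))
go((.438,.216,.17),37)
w=bot.get_image("wrist");pickle.dump((w,bot.state()),open("g.pkl","wb"));cv2.imwrite("pics/g.png",np.array(w["pixels"])[:,:,::-1])
```

```text
V sep 0.0831 ahead 0.1031 left 0.0001
V sep 0.0773 ahead 0.1009 left 0.0001
V sep 0.0714 ahead 0.0987 left 0.0001
at 6.65 [0.4268 0.2161 0.151 ] head 37.99 w 0.050831416432957396 F [ 0.2  0.3 -1. ]
shift [-19.4   6.7  -8.1] turn [0.017 0.036 0.016]
```

View pics/g.png

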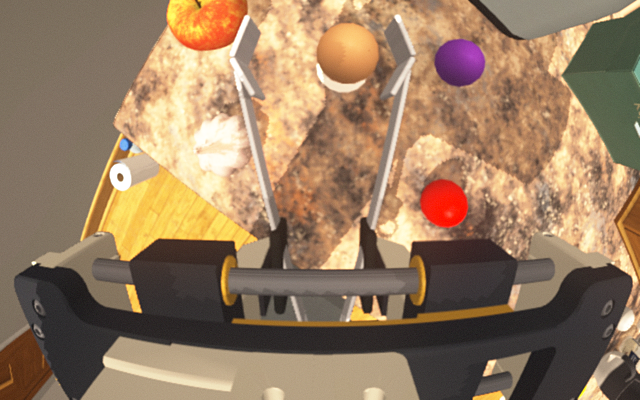

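Wrist view g: the egg is at (347,53), about 62 px across, between the jaws and slightly right of centre. The cup rim shows below it.

Run:
```python
from h import *
import pickle
g,s=pickle.load(open("g.pkl","rb"));f=pickle.load(open("f.pkl","rb"));dw,_,_=pickle.load(open("c.pkl","rb"));d=pickle.load(open("a.pkl","rb"))
def fit(im,u,v,r,hue=(5,20)):
    px=np.array(im["pixels"]); x0,y0=max(0,int(u-1.6*r)),max(0,int(v-1.6*r)); p=px[y0:int(v+1.6*r),x0:int(u+1.6*r)]
    m=np.full(p.shape[:2],cv2.GC_PR_BGD,np.uint8); c=(int(u-x0),int(v-y0))
    cv2.circle(m,c,int(1.15*r),cv2.GC_PR_FGD,-1);cv2.circle(m,c,int(.7*r),cv2.GC_FGD,-1)
    o=np.full_like(m,255);cv2.circle(o,c,int(1.35*r),0,-1);m[o>0]=cv2.GC_BGD
    cv2.grabCut(np.ascontiguousarray(cv2.resize(p,None,fx=1,fy=1)),m,None,np.zeros((1,65)),np.zeros((1,65)),4,cv2.GC_INIT_WITH_MASK)
    b=((m==1)|(m==3)).astype(np.uint8); cs=max(cv2.findContours(b,0,1)[0],key=cv2.contourArea); e=cv2.fitEllipse(cs)
    return e[0][0]+x0,e[0][1]+y0,e[1]
rs={}
for n,im,u,v,r,fi in(("g",g,347,53,31,True),("f",f,71,182,21,True),("d",dw,121,184,18,True),("t",d["top"],226,194.5,6.5,False),("s",d["scene"],231.3,237.5,7.5,False)):
    c=fit(im,u,v,r) if n in"gfd" else (u,v,0); print(n,c); rs[n]=ray(im,c[0],c[1],fi)
    if n=="g": print("g on .07",plane(im,*c[:2],.07,True).round(4),"eye",plane(im,347,53,.07,True).round(4))
print(tri(*rs.values())); print("gf",tri(rs["g"],rs["f"])); print("gd",tri(rs["g"],rs["d"]));print("ts",tri(rs["t"],rs["s"]))
```

```text
g (345.9003486633301, 56.50587463378906, (60.07179641723633, 69.96369171142578))
g on .07 [0.5278 0.2763 0.07  ] eye [0.5303 0.2773 0.07  ]
f (70.9915657043457, 181.4866180419922, (39.43949508666992, 45.091670989990234))
d (119.7098445892334, 184.6363353729248, (34.44987106323242, 37.90790939331055))
t (226, 194.5, 0)
s (231.3, 237.5, 0)
(array([0.5294526 , 0.27806227, 0.06985176]), [np.float64(0.0023508934012275817), np.float64(0.0011145843570939894), np.float64(0.0024740504778780507), np.float64(0.0030316938061741975), np.float64(0.0018951885674859661)])
gf (array([0.52892242, 0.27636391, 0.07159692]), [np.float64(0.0014330159872150427), np.float64(0.0014330159872152483)])
gd (array([0.52979056, 0.27674775, 0.07076108]), [np.float64(0.0021776996817342), np.float64(0.002177699681734354)])
ts (array([0.52650058, 0.27845928, 0.07422304]), [np.float64(0.001849225123203053), np.float64(0.0018492251232030581)])
```

```bash
python3 -c "
from h import *
go((.446,.2146,.15),37)"
```

```text
at 6.7 [0.4267 0.2161 0.151 ] head 37.94 w 0.05103922503767514 F [ 0.4  1.  -2. ]
shift [  0.3  13.1 -14.3] turn [0.016 0.036 0.016]
```

>>> carry_out(
  plan=[
    {"jaw": 51, "tx": 0, "ty": 7, "tz": -7, "ax": 0.016, "ay": 0.036, "az": 0.016},
    {"jaw": 51, "tx": 0, "ty": 6.5, "tz": -7, "ax": 0, "ay": 0, "az": 0},
    {"jaw": 51, "tx": 0, "ty": 0, "tz": 0, "ax": 0, "ay": 0, "az": 0},
  ],
)

```text
t: 7.08
ee_pos: [0.4459, 0.2136, 0.1487]
tcp_rot: [-0.67, -0.223, 0.672, -0.223]
wrist_force: [0.4, -0.1, -1.6]
width: 0.0511
```

Run:
```python
from h import *
import pickle
go((.446,.2146,.15),37)
w=bot.get_image("wrist");pickle.dump((w,bot.state()),open("i.pkl","wb"))
c=np.array(w["pixels"])[0:130,200:460,::-1];cv2.imwrite("pics/i.png",cv2.resize(c,None,fx=3,fy=3,interpolation=cv2.INTER_CUBIC))
for p in((.529,.2772,.071),(.529,.2772,.1)):print(proj(w,p,True))
```

```text
at 7.075 [0.4459 0.2136 0.1487] head 36.71 w 0.05109129407083526 F [ 0.4 -0.1 -1.6]
shift [-1.3 -0.8 -0.7] turn [-0.005  0.003  0.001]
(np.float64(320.940617060045), np.float64(76.52699788991413))
(np.float64(320.5562314323319), np.float64(69.53630772343737))
```

View pics/i.png

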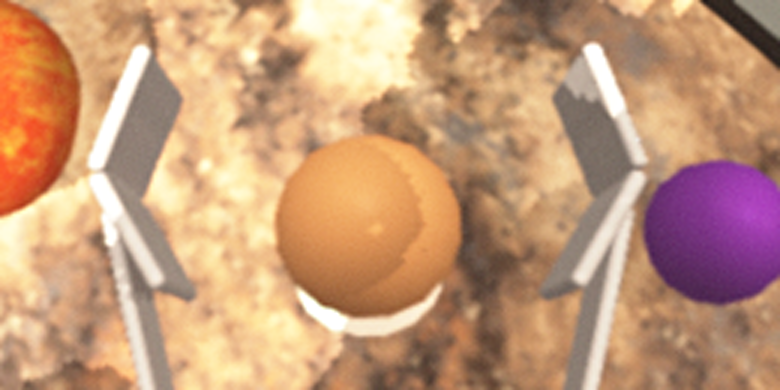

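In view i (3x crop) the egg centre is at full-image (323,75). The jaw V middles are at (232,56) and (414,56), symmetric about the egg's column, and the egg matches its predicted projection within 1.5 mm. Next I descend.

>>> carry_out(
  plan=[
    {"jaw": 51, "tx": 20, "ty": 0.5, "tz": -0.5, "ax": -0.005, "ay": 0.003, "az": 0.001},
    {"jaw": 51, "tx": 20, "ty": 0, "tz": 0, "ax": 0, "ay": 0, "az": 0},
    {"jaw": 51, "tx": 0, "ty": 0, "tz": 0, "ax": 0, "ay": 0, "az": 0},
  ],
)

```text
t: 7.5
ee_pos: [0.4459, 0.2136, 0.1078]
tcp_rot: [-0.67, -0.224, 0.671, -0.224]
wrist_force: [-0.6, -0.5, -0.6]
width: 0.051
```

Run:
```python
from h import *
go((.4467,.2135,.0765),37)
```

```text
at 7.5 [0.4459 0.2136 0.1078] head 36.96 w 0.05104827403206585 F [-0.6 -0.5 -0.6]
shift [31.3  0.6 -0.7] turn [-0.001  0.001  0.001]
```

>>> carry_out(
  plan=[
    {"jaw": 51, "tx": 12, "ty": 0.6, "tz": -0.7, "ax": 0, "ay": 0, "az": 0},
    {"jaw": 51, "tx": 12, "ty": 0, "tz": 0, "ax": 0, "ay": 0, "az": 0},
    {"jaw": 51, "tx": 7, "ty": 0, "tz": 0, "ax": 0, "ay": 0, "az": 0},
    {"jaw": 51, "tx": 0, "ty": 0, "tz": 0, "ax": 0, "ay": 0, "az": 0},
  ],
)

```text
t: 8.0
ee_pos: [0.4474, 0.2138, 0.076]
tcp_rot: [-0.671, -0.224, 0.671, -0.224]
wrist_force: [0.4, 0.0, -0.7]
width: 0.0513
```

Run:
```python
from h import *
import pickle
go((.4467,.2135,.0765),37)
w=bot.get_image("wrist");S=bot.get_image("scene");pickle.dump((w,S),open("j.pkl","wb"))
c=cv2.resize(np.array(w["pixels"])[0:130,190:450,::-1],(780,390),interpolation=cv2.INTER_CUBIC);u,v=map(int,proj(S,(.52,.27,.07)))
e=cv2.resize(np.array(S["pixels"])[v-20:v+20,u-75:u+75,::-1],(780,208),interpolation=cv2.INTER_CUBIC)
cv2.imwrite("pics/j.png",np.vstack([c,e]));print(u,v)
```

```text
at 8.0 [0.4474 0.2138 0.076 ] head 36.95 w 0.051289765095944545 F [ 0.4  0.  -0.7]
shift [-0.5 -0.2  0.8] turn [-0.001  0.     0.001]
234 238
```

View pics/j.png

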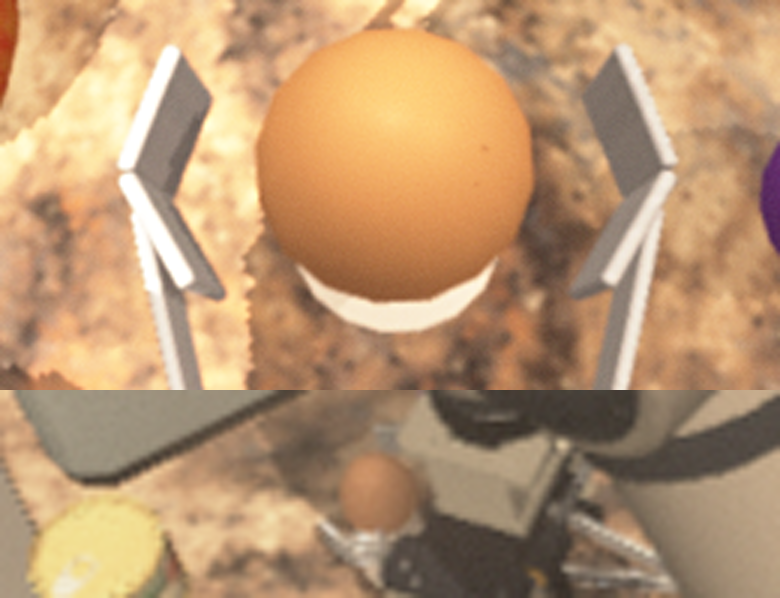

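In view j the egg (crop centre x≈395) lies midway between the V middles (120 and 672). The cup rim is below the leaves and nothing is touching.

Run:
```python
from h import *
import pickle
w,S=pickle.load(open("j.pkl","rb"));h=np.radians(37)
c=lambda x,y:((x+.5)/3-.5+190,(y+.5)/3-.5)
a,b=plane(w,*c(120,168),.0835,True),plane(w,*c(672,168),.0835,True)
e=plane(w,*c(395,165),.071,True)
m=(a+b)/2;d=e-m;print(m,e,np.linalg.norm(a-b),"ahead",d[0]*np.cos(h)+d[1]*np.sin(h),"left",-d[0]*np.sin(h)+d[1]*np.cos(h))
```

```text
[0.52951872 0.27615311 0.0835    ] [0.53047749 0.2770684  0.071     ] 0.0800238890867555 ahead 0.0013165408745903925 left 0.0001539778111378197
```

>>> carry_out(
  grip_force=20,
  plan=[
    {"jaw": 48, "tx": 0, "ty": 0, "tz": 0, "ax": 0, "ay": 0, "az": 0},
    {"jaw": 45, "tx": 0, "ty": 0, "tz": 0, "ax": 0, "ay": 0, "az": 0},
    {"jaw": 42, "tx": 0, "ty": 0, "tz": 0, "ax": 0, "ay": 0, "az": 0},
    {"jaw": 40, "tx": 0, "ty": 0, "tz": 0, "ax": 0, "ay": 0, "az": 0},
    {"jaw": 38.5, "tx": 0, "ty": 0, "tz": 0, "ax": 0, "ay": 0, "az": 0},
    {"jaw": 37, "tx": 0, "ty": 0, "tz": 0, "ax": 0, "ay": 0, "az": 0},
    {"jaw": 35, "tx": 0, "ty": 0, "tz": 0, "ax": 0, "ay": 0, "az": 0},
    {"jaw": 33, "tx": 0, "ty": 0, "tz": 0, "ax": 0, "ay": 0, "az": 0},
    {"jaw": 32, "tx": 0, "ty": 0, "tz": 0, "ax": 0, "ay": 0, "az": 0},
    {"jaw": 32, "tx": 0, "ty": 0, "tz": 0, "ax": 0, "ay": 0, "az": 0},
  ],
)

```text
t: 9.35
ee_pos: [0.4482, 0.2144, 0.0776]
tcp_rot: [0.672, 0.225, -0.67, 0.224]
wrist_force: [-0.2, 0.6, -2.2]
width: 0.0377
```

Run:
```python
from h import *
go((.4467,.2135,.2265),37)
```

```text
at 9.35 [0.4482 0.2144 0.0776] head 36.97 w 0.03774702671917551 F [-0.2  0.6 -2.2]
shift [-148.9   -0.2    1.3] turn [-0.    -0.003 -0.   ]
```

>>> carry_out(
  plan=[
    {"jaw": 32, "tx": -3, "ty": 0, "tz": 0, "ax": 0, "ay": 0, "az": 0},
    {"jaw": 32, "tx": -6, "ty": 0, "tz": 0, "ax": 0, "ay": 0, "az": 0},
    {"jaw": 32, "tx": -10, "ty": 0, "tz": 0, "ax": 0, "ay": 0, "az": 0},
    {"jaw": 32, "tx": -15, "ty": 0, "tz": 0, "ax": 0, "ay": 0, "az": 0},
    {"jaw": 32, "tx": -20, "ty": 0, "tz": 0, "ax": 0, "ay": 0, "az": 0},
    {"jaw": 32, "tx": -25, "ty": 0, "tz": 0, "ax": 0, "ay": 0, "az": 0},
    {"jaw": 32, "tx": -25, "ty": 0, "tz": 0, "ax": 0, "ay": 0, "az": 0},
    {"jaw": 32, "tx": -25, "ty": 0, "tz": 0, "ax": 0, "ay": 0, "az": 0},
    {"jaw": 32, "tx": -15, "ty": 0, "tz": 0, "ax": 0, "ay": 0, "az": 0},
    {"jaw": 32, "tx": -10, "ty": 0, "tz": 0, "ax": 0, "ay": 0, "az": 0},
    {"jaw": 32, "tx": -5, "ty": 0, "tz": 0, "ax": 0, "ay": 0, "az": 0},
    {"jaw": 32, "tx": 0, "ty": 0, "tz": 0, "ax": 0, "ay": 0, "az": 0},
  ],
)

```text
t: 10.85
ee_pos: [0.4471, 0.2134, 0.247]
tcp_rot: [0.673, 0.224, -0.669, 0.224]
wrist_force: [0.3, 0.2, -2.1]
width: 0.0377
```

Run:
```python
from h import *
go((.4467,.2135,.2365),37)
w=bot.get_image("wrist");S=bot.get_image("scene");T=bot.get_image("top")
c=cv2.resize(np.array(w["pixels"])[0:200,160:480,::-1],(480,300),interpolation=cv2.INTER_CUBIC)
u,v=map(int,proj(S,(.52,.28,.12)));u2,v2=map(int,proj(T,(.52,.27,.1)))
e=cv2.resize(np.array(S["pixels"])[v-35:v+40,u-50:u+70,::-1],(480,300),interpolation=cv2.INTER_CUBIC)
f=cv2.resize(np.array(T["pixels"])[v2-60:v2+60,u2-30:u2+30,::-1],(300,600),interpolation=cv2.INTER_CUBIC)
cv2.imwrite("pics/k.png",np.hstack([np.vstack([c,e]),f]));print(u,v,u2,v2)
```

```text
at 10.85 [0.4471 0.2134 0.247 ] head 36.93 w 0.0376532633516267 F [ 0.3  0.2 -2.1]
shift [10.5 -0.4  0.3] turn [-0.001 -0.005 -0.002]
227 230 227 195
```

View pics/k.png

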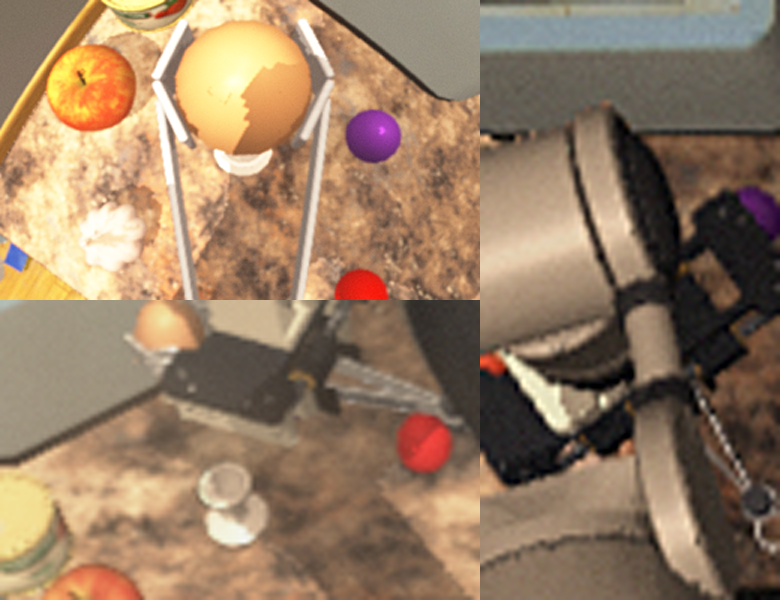

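The egg sits in the jaws at wrist crop (243,88). In the scene crop at (232,500) the empty cup is standing upright. TCP has risen 0.169 m, and the width is steady at 37.7 mm.

```bash
python3 -c "
from plant import bot
print(bot.state()['joint_vel'].round(3),bot.state()['width']);print(bot.hand_in())"
```

```text
[-0.     0.001 -0.     0.    -0.001  0.001] 0.03803705127113719
the job is handed in; nothing more can be done
None
```

The egg is held up in the tongs, level to within about 0.3°, with its underside about 16 cm above the cup's rim; that figure comes from the lift height. The job is handed in at about 11 s of the 42 s allowed.

I gripped the tongs at their pads and carried them at 51 mm. I lowered the open jaws round the egg, closed them at a 20 N grip limit, and lifted straight up 17 cm.

**Last checks:**
- The pads stopped at 37.7 mm, matching the expected 38 mm on the egg, and read 37.7 to 38.0 mm after the lift. The arm was at rest.
- The wrist view shows the egg sitting in both jaws. The scene view shows the empty cup standing upright.
- The other things look untouched where they are visible. I did not measure their positions or the cup's after the lift, and the arm hides much of the final top view.

**Problems along the way:**
- My first move call was refused for missing fields; nothing had moved.
- The tool drifted by up to about 20 mm and 2° on some moves; I corrected this before the grasp and before closing on the egg.
- Colour masks failed to pick the egg out from the counter. I found it instead by casting rays from its centre in several views, and they agreed to about 3 mm.
- With the jaws round the egg they measured 80 mm apart against the 77 mm expected, which I put down to pixel reading.

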